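# Seat and clamp a flat bar in a drilling fixture

## Task

Get the aluminium flat bar ready for drilling: with closed fingertips slide it along the wooden rail until its end butts against the steel end stop, keeping it flat on the board and along the rail. Then press the two toggle-clamp handles fully down so that they lock on the bar: first the clamp nearer the end stop, then the other one. Only push and press, pick nothing up, leave the other things on the bench where they are, and finish with the hand clear.

Things in the scene. Friction and masses are not known exactly. Their poses are not given: they have to be found in the camera images.
- fixture: drilling fixture, fixed: plywood board 500 (y) x 18 mm, x -130 to +80; origin on its underside; x away from the robot, y along the board to its left. On it a dark wood rail 15 mm high, 400 long, x -60 to -10 mm; its far face (x -10) guides the bar. Two steel toggle clamps, 34 mm wide, on the rail at y +65 (left) and -65 (right)
- stop: dark steel end stop block, 56 (x) x 30 (y) x 30 mm, with two bolt heads 6 mm high on top, bolted to the board at x +18 mm and y +200 or -200 mm of the fixture's frame: at the left or the right end, varying. Origin at the centre of its underside. Its axes are the fixture's: x across the board away from the robot, y along the board to the robot's left, z up
- holes: two empty brass-lined bolt holes, 11 mm across and 32 mm apart along x, flush in the board at the opposite end, where the stop could also be bolted. Origin midway between them
- bar: loose aluminium flat bar 50 (x) x 320 (y) x 12 mm, about 0.5 kg, lying flat on the board along the rail, its end 13 to 37 mm short of the stop. Origin at the centre of its underside. Home: its centre is 175 mm from the stop's centre along y. Its axes are the fixture's: x across the board away from the robot, y along the board to the robot's left, z up
- handle_left (a joint): hinge of the left clamp's handle, rad: 0 up (start), grows as it is pressed down; 0.80 dead centre, 0.84 hard stop (fully down, locked). It stays where it is left (friction about 0.15 N m); pressing down on the grip takes about 2 to 5 N, rising steeply only at the hard stop
- handle_right (a joint): hinge of the right clamp's handle, rad: 0 up (start), grows as it is pressed down; 0.80 dead centre, 0.84 hard stop (fully down, locked). It stays where it is left (friction about 0.15 N m); pressing down on the grip takes about 2 to 5 N, rising steeply only at the hard stop
- grip_left (a point): centre of the left handle's black grip (19 x 14 mm thick, from 38 to 123 mm off the pivot; this point at 85). Pivot at x -0.057, y +0.065, z 0.059 in the fixture's frame. Starts up, leaning to the robot (-x) 50 deg above level; goes down that way to 2 deg, grip top then 69 mm over the table. Pressing straight down from above this point moves it all the way, sliding along the grip
- grip_right (a point): centre of the right handle's black grip (19 x 14 mm thick, from 38 to 123 mm off the pivot; this point at 85). Pivot at x -0.057, y -0.065, z 0.059 in the fixture's frame. Starts up, leaning to the robot (-x) 50 deg above level; goes down that way to 2 deg, grip top then 69 mm over the table. Pressing straight down from above this point moves it all the way, sliding along the grip
- jaw_left: clamping arm of the left toggle clamp (steel, 52 mm long, rubber foot 18 mm across). Origin on its pivot at x -0.023, y +0.065, z 0.055 in the fixture's frame. Linked to the handle: standing up at the start (highest point 110 mm over the table), lying over the bar with its foot pressed on it when the handle is fully down
- jaw_right: clamping arm of the right toggle clamp (steel, 52 mm long, rubber foot 18 mm across). Origin on its pivot at x -0.023, y -0.065, z 0.055 in the fixture's frame. Linked to the handle: standing up at the start (highest point 110 mm over the table), lying over the bar with its foot pressed on it when the handle is fully down
- square: bystander: small try square lying on the bench, wooden stock 70 x 14 x 14 mm, steel blade 90 mm. Origin under the stock
- block: bystander: round-ended wooden block 55 x 112 x 19 mm
- tape: bystander: roll of masking tape lying flat, 104 mm across, 25 mm high
- spring_clamp: bystander: spring clamp lying on its side, about 145 x 60 mm, 28 mm high

How it is judged:
By the outcome, as a careful person would: the job done as asked, in the order asked, and still so for the second after the job is handed in, with the robot touching nothing.
It also fails if it takes over 56 s, if anything falls off the work surface, if the arm or the gripper's body presses on something with over 40 N, if the wrist force passes 120 N, or if a joint passes its speed limit or range.

## Robot

A 6-joint arm with a two-finger parallel gripper is mounted at the origin on the work surface. World frame = base frame: x ahead of the robot, y to its left, z up, the work surface at z = 0. Lengths are in m, angles in rad, forces in N, time in s.
With the tool pointing down it reaches from about 0.3 to 0.85 m from the base axis. Payload 4.2 kg.
Tool frame: the origin (TCP) lies on the mounting face of the last link; the fingertips stand 191 mm ahead of it and the grasp point (between the pads) lies 172 mm ahead of it (r.tip_extent is the distance from the TCP to the fingertips, in m); y points along the fingers, z is the direction in which the jaws open and shut, and the axes are right-handed (so a half turn about y gives the same grasp; the last joint's range is limited). The gripper opens to 91 mm and grips with 3 to 60 N. Pads are 32 mm wide; open, the fingers measure 118 mm over their backs; the gripper's body (76 mm by 178 mm) begins 60 mm behind the grasp point.
Start: joints at [-1.185, 0.32, 1.565, -0, 1.257, -0.02], TCP at [0.227, -0.528, 0.405] pointing down, gripper open.
Joint ranges: [-3.11, 3.11], [-0.84, 2.01], [0.21, 2.61], [-1.34, 4.49], [0.05, 2.63], [-2.56, 2.56]. Speed limits (rad/s): [2.57, 2.57, 3.14, 3.14, 3.14, 3.14].

## Interface

Orientations are given as a rotation vector (axis times angle).
In Python, from plant import r gives the robot as it stands.
- The arm moves only by the tool servo_tool, never from a script. Its argument "targets" is a list of rows, each a list of 7 numbers: the shift along the world's x, y, z in cm, then the turn, a rotation vector about the world's x, y, z in units of 5 degrees (1.0 is 5 degrees), then the opening, from 0 (shut) to 1 (fully open). A call has 1 to 20 rows; each row shifts and turns the pose as measured when the row begins; what a row does not reach is not made up. A row lasts 1/12 s, in which the tool goes at most 41.7 mm and 7.16 degrees, less where a joint would pass 70% of its speed; a pose out of reach is approached as far as the arm can. A call is refused whole if a number of a shift passes 4.17 or a number of a turn 1, either way. A call with a gripper value outside its range is refused whole. The fingers move at their own pace and stop on an object; "squeeze" is the grip in N (left out, the last holds). Time passes only in rows, so rows that do not move let the fingers close. It gives the time, the measured TCP pose, the force and the opening at its end, in the units of the state.
- r.read_state(): the state, without advancing time (a new reading comes with each control period).
- r.camera(name): name is "scene" or "top" or "wrist"; returns the picture (420x560x3 uint8, blue, green, red); there is no depth.
- r.camera_params(name): a dict with "fx", "fy", "cx", "cy" (pixels), "R" (3x3) and "t" (3): a world point X has camera coordinates R X + t. Camera axes: x right, y down, z forward; pixel columns grow to the right and rows downward; lengths in m; the calibration is good to about 2 mm. The wrist camera is an equidistant fisheye: a pixel r from the principal point sees the ray r / f radians off the axis. A picture is of the moment at which its call begins: read the wrist's pose just before it. camera_params takes no time and is no camera call; for the wrist camera it gives the pose at the moment of the call.
- r.hand_in(): hands the job in, once; it reports no verdict.
Trained networks look in the newest picture that a camera, given by its name, has taken for a name from the list of things; names that differ only in an ending like _2 or _b are one class to them, and where a whole thing is asked for, a point or a joint stands for the part that bears it (a point fixed in the world has none). Each returns a list of dicts, best first, with "score" (0 to 1); they miss things now and then, are a little off and sometimes report something else, mostly with a low value. They report only what shows in the picture. A call takes as long as a camera call.
- r.boxes_of(camera, target): "uv" ([column, row] in pixels, amid what is visible of it).
- r.trace(camera, target): "mask" (420x560 bool, what is visible of it) and "uv" ([column, row] in pixels, amid what is visible of it).
The state is a dict: "t": time; "qpos": joint angles; "joint_vel": joint speeds; "tau": joint torques, N m; "eef_pos": TCP position; "eef_rot": TCP orientation; "force": force on the tool from outside, world axes, zero at the start; "moment": the same for the moment, N m; "gripper_width": finger opening in m.
Only numpy, scipy, OpenCV 4.12 (cv2) and the standard library are available. Lean on these libraries where they do the work, as an engineer would, in place of code of your own. Each camera call takes 0.05 s, during which the arm holds its last target.

## Working session

There is one attempt and no reset: what is moved stays moved. The work goes in short steps, Python scripts to look and compute and a tool call to move; the robot and the scene stay as the last step left them, time stands still between calls to the robot, and variables do not carry over. Pictures are saved under pics/ and viewed, and the job is handed in when it is done.

Besides the shell and the picture viewer there is one more tool, called after "Request:" by a JSON object that holds its "op" and its "data". servo_tool: Moves the arm, as the interface text tells. Its arguments: {"type":"object","properties":{"targets":{"type":"array"},"squeeze":{"type":"number"}},"required":["targets"]}

```bash
mkdir -p pics; ls
cat > h.py <<'E'
from plant import r
import numpy as np, cv2
def P(name):
    p=r.camera_params(name); return p,np.array(p['R']),np.array(p['t'])
def ray(name,uv):
    p,R,t=P(name); x=(uv[0]-p['cx'])/p['fx']; y=(uv[1]-p['cy'])/p['fy']
    if name=='wrist':
        th=np.hypot(x,y); d=np.array([np.sin(th)*x/th,np.sin(th)*y/th,np.cos(th)]) if th>0 else np.array([0,0,1.])
    else: d=np.array([x,y,1.])
    d=R.T@d; return -R.T@t,d/np.linalg.norm(d)
def atz(name,uv,z):
    o,d=ray(name,uv); return o+d*(z-o[2])/d[2]
def tri(a,ua,b,ub):
    o1,d1=ray(a,ua);o2,d2=ray(b,ub)
    s=np.linalg.lstsq(np.c_[d1,-d2],o2-o1,rcond=None)[0]
    p,q=o1+s[0]*d1,o2+s[1]*d2
    return (p+q)/2,np.linalg.norm(p-q)
def proj(name,X):
    p,R,t=P(name); c=R@np.array(X)+t
    return np.array([p['fx']*c[0]/c[2]+p['cx'],p['fy']*c[1]/c[2]+p['cy']])
E
python3 - <<'E'
from h import *
s=r.read_state(); print({k:np.round(s[k],3) for k in s}, r.tip_extent)
for n in ['scene','top']:
    im=r.camera(n); cv2.imwrite(f'pics/{n}0.png',im)
    for T in ['fixture','stop','holes','bar','grip_left','grip_right','jaw_left','jaw_right']:
        print(n,T,[(np.round(d['uv'],1).tolist(),round(d['score'],2)) for d in r.boxes_of(n,T)[:3]])
    p,R,t=P(n);print((-R.T@t).round(3),R.round(2).tolist())
E
```

```text
pics
{'t': np.float64(0.0), 'qpos': array([-1.185,  0.32 ,  1.566, -0.   ,  1.257, -0.02 ]), 'joint_vel': array([-0.002, -0.001, -0.   , -0.001, -0.002, -0.001]), 'tau': array([-1.0000e-03, -4.1248e+01, -2.3197e+01,  7.2000e-02,  4.6000e-02,
       -0.0000e+00]), 'eef_pos': array([ 0.227, -0.528,  0.404]), 'eef_rot': array([-0.411,  2.   , -1.997]), 'force': array([ 0.793, -0.893,  0.018]), 'moment': array([-0.019,  0.038,  0.061]), 'gripper_width': np.float64(0.092)} 0.1908
scene fixture [([285.0, 218.8], 0.6)]
scene stop [([193.4, 238.3], 0.68)]
scene holes [([280.2, 229.0], 0.37)]
scene bar [([280.5, 229.1], 0.71)]
scene grip_left [([302.7, 164.1], 0.9)]
scene grip_right [([251.4, 167.0], 0.89)]
scene jaw_left [([311.1, 195.8], 0.67)]
scene jaw_right []
[ 1.483 -0.301  0.755] [[0.34, 0.94, 0.0], [0.56, -0.2, -0.8], [-0.75, 0.27, -0.6]]
top fixture [([272.3, 249.4], 0.65)]
top stop [([355.5, 238.3], 0.56), ([278.9, 226.1], 0.17)]
top holes []
top bar [([278.0, 226.5], 0.88)]
top grip_left [([238.1, 270.3], 0.65), ([278.3, 225.3], 0.25)]
top grip_right [([289.9, 276.7], 0.84)]
top jaw_left [([247.6, 230.5], 0.48)]
top jaw_right [([297.8, 237.9], 0.69)]
[ 0.519 -0.005  1.072] [[-0.02, -1.0, -0.03], [-0.99, 0.02, -0.14], [0.14, 0.03, -0.99]]
```

Run:
```python
import cv2
a=cv2.imread('pics/scene0.png');b=cv2.imread('pics/top0.png')
cv2.imwrite('pics/s1.png',cv2.resize(a[120:300,150:390],(800,600),interpolation=2))
cv2.imwrite('pics/t1.png',cv2.resize(b[160:340,160:400],(800,600),interpolation=2))
```

```text
(no output)
```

View pics/top0.png

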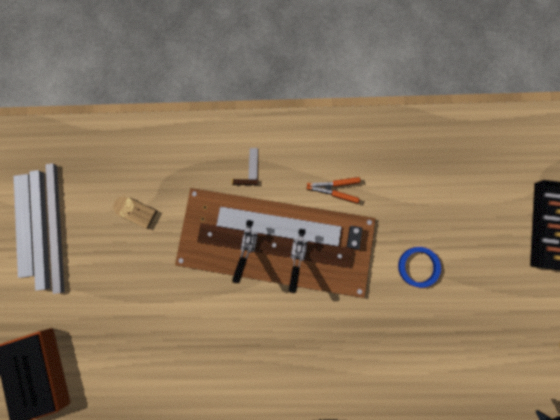

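View pics/s1.png

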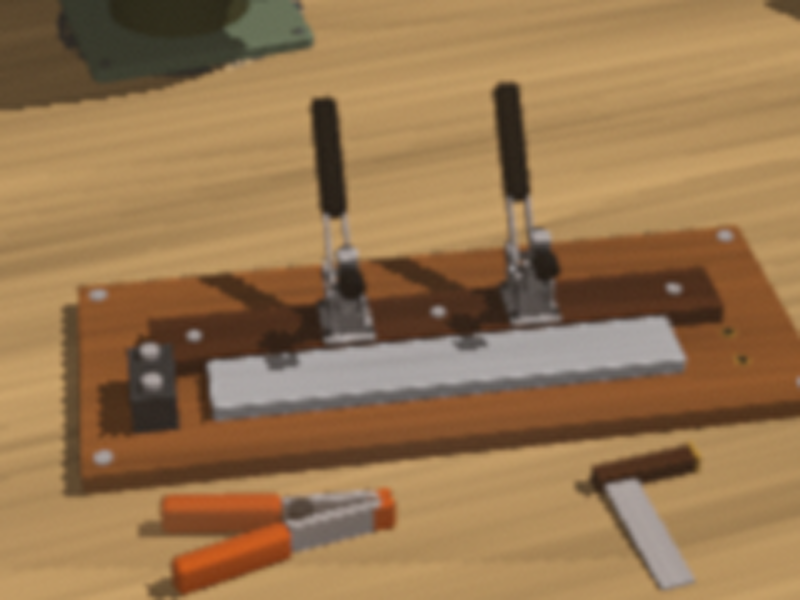

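View pics/t1.png

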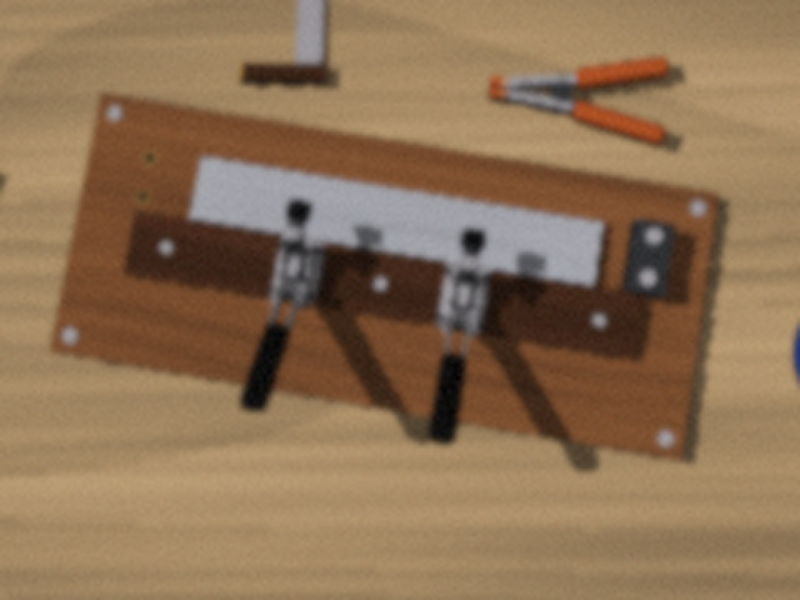

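```bash
cat > fit.py <<'E'
from h import *
from scipy.optimize import least_squares
T=lambda u:np.array(u)/3.3333+[160-.0,160]
S=lambda u:np.array(u)/3.3333+[150,120]
obs=[('top',T((103,95)),(.08,.25,.018)),('top',T((722,197)),(.08,-.25,.018)),('top',T((690,460)),(-.13,-.25,.018)),('top',T((53,350)),(-.13,.25,.018)),
('top',T((137,210)),(-.01,.2,.033)),('top',T((125,273)),(-.06,.2,.033)),('top',T((640,357)),(-.06,-.2,.033)),
('scene',S((80,288)),(-.13,-.25,.018)),('scene',S((740,228)),(-.13,.25,.018)),('scene',S((85,480)),(.08,-.25,.018)),
('scene',S((728,330)),(.034,.2,.018)),('scene',S((742,359)),(.002,.2,.018)) ]
obs[-2:]=[('scene',S((728,330)),(.002,.2,.018)),('scene',S((742,359)),(.034,.2,.018))]
def F(p,X):
    c,s=np.cos(p[2]),np.sin(p[2]); return np.array([p[0]+c*X[0]-s*X[1],p[1]+s*X[0]+c*X[1],X[2]])
def res(p,o): return np.concatenate([proj(n,F(p,X))-u for n,u,X in o])
if __name__=='__main__':
    for o in (obs,[q for q in obs if q[0]=='top'],[q for q in obs if q[0]=='scene']):
        f=least_squares(lambda p:res(p,o),[.5,0,-.1],loss='soft_l1'); print(f.x.round(4)); print(res(f.x,o).reshape(-1,2).round(1).tolist())
    f=least_squares(lambda p:res(p,obs),[.5,0,-.1]);p=f.x
    for zoom in [((205,155),(.043,'?'))]: pass
    def inv(X): c,s=np.cos(p[2]),np.sin(p[2]);d=X[:2]-p[:2];return np.array([c*d[0]+s*d[1],-s*d[0]+c*d[1]])
    for u in [(202,156),(188,218),(605,222),(600,287)]: print('bar',inv(atz('top',T(u),.030)).round(4))
    for u in [(670,317),(685,360),(207,360),(213,408)]: print('barS',inv(atz('scene',S(u),.030)).round(4))
    for sgn in (1,-1): print('grip',F(p,(-.057-.085*np.cos(np.radians(50)),.065*sgn,.059+.085*np.sin(np.radians(50)))).round(4))
    print(tri('top',(238.1,270.3),'scene',(302.7,164.1)),tri('top',(289.9,276.7),'scene',(251.4,167)))
    np.save('p.npy',p)
E
python3 fit.py
```

```text
[ 0.6012  0.0393 -0.1805]
[[-0.7, -1.5], [-0.4, -2.5], [-1.7, -0.6], [-1.2, -0.0], [-0.4, -0.6], [-0.4, -0.6], [-1.5, -0.3], [-2.8, -1.4], [-2.3, -2.1], [-3.2, -1.7], [-1.7, -0.0], [-1.6, -0.4]]
[ 0.5992  0.037  -0.1801]
[[0.1, -0.8], [0.5, -1.8], [-0.8, 0.1], [-0.3, 0.8], [0.5, 0.1], [0.5, 0.2], [-0.6, 0.5]]
[ 0.6063  0.0437 -0.1743]
[[-0.9, -0.2], [-0.3, -1.7], [-0.4, -0.2], [0.8, 0.5], [1.1, 0.1]]
bar [0.0388 0.1557]
bar [-0.0112  0.1576]
bar [ 0.0381 -0.1641]
bar [-0.0122 -0.1676]
barS [-0.0035  0.1615]
barS [0.0451 0.1578]
barS [-0.0079 -0.1601]
barS [ 0.0435 -0.1599]
grip [0.5033 0.1243 0.1241]
grip [ 0.48   -0.0036  0.1241]
(array([0.50293496, 0.12801129, 0.11206372]), np.float64(0.002282882829569377)) (array([0.48644242, 0.00573857, 0.1197527 ]), np.float64(0.0021173281392386375))
```

```bash
cat >> h.py <<'E'
from scipy.spatial.transform import Rotation as Ro
def st():
    s=r.read_state(); R=Ro.from_rotvec(s['eef_rot']).as_matrix()
    tip=np.array(s['eef_pos'])
    print('t',round(float(s['t']),2),'tcp',tip.round(4),'F',np.round(s['force'],1),'g',round(float(s['gripper_width']),3)); print(R.round(3).tolist()); return s,R
E
python3 - <<'E'
from h import *
st()
cv2.imwrite('pics/w0.png',r.camera('wrist'))
p,R,t=P('wrist'); print(-R.T@t,R.round(2),p['fx'])
E
```

```text
t 0.9 tcp [ 0.227  -0.5283  0.4048] F [-0.1 -0.1  0.8] g 0.091
[[-0.919, 0.0, 0.395], [-0.395, -0.0, -0.919], [-0.0, -1.0, 0.0]]
[ 0.29314554 -0.49869702  0.38574633] [[ 0.39 -0.92  0.  ]
 [-0.89 -0.38  0.26]
 [-0.24 -0.1  -0.97]] 325.19226210127806
```

View pics/w0.png

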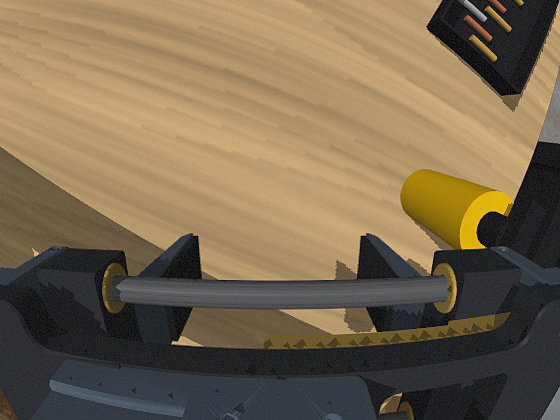

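Request:
{"op": "servo_tool", "data": {"targets": [[2.45, 3.3, 0, 0, 0, 0.7, 0], [2.45, 3.3, 0, 0, 0, 0.7, 0], [2.45, 3.3, 0, 0, 0, 0.7, 0], [2.45, 3.3, 0, 0, 0, 0.7, 0], [2.45, 3.3, 0, 0, 0, 0.7, 0], [2.45, 3.3, 0, 0, 0, 0.7, 0], [2.45, 3.3, 0, 0, 0, 0.7, 0], [2.45, 3.3, 0, 0, 0, 0.7, 0], [2.45, 3.3, 0, 0, 0, 0.7, 0], [2.45, 3.3, 0, 0, 0, 0.7, 0], [2.45, 3.3, 0, 0, 0, 0.7, 0], [2.45, 3.3, 0, 0, 0, 0.7, 0], [2.45, 3.3, 0, 0, 0, 0.7, 0], [2.45, 3.3, 0, 0, 0, 0.7, 0], [2.45, 3.3, 0, 0, 0, 0.7, 0], [2.45, 3.3, 0, 0, 0, 0.7, 0], [0, 0, 0, 0, 0, 0, 0], [0, 0, 0, 0, 0, 0, 0]]}}

```text
t: 2.45
eef_pos: [0.6211, 0.0143, 0.4053]
eef_rot: [-1.129, 1.304, -1.32]
force: [-0.3, -0.7, 1.1]
gripper_width: 0.0004
```

Run:
```python
from h import *
s,R=st(); print(np.degrees(np.arctan2(R[1,2],R[0,2])), s['qpos'].round(2))
cv2.imwrite('pics/w1.png',r.camera('wrist'))
for T in ['bar','stop','grip_left','grip_right','holes']:
    print(T,[(np.round(d['uv'],1).tolist(),round(d['score'],2)) for d in r.boxes_of('wrist',T)[:2]])
```

```text
t 2.45 tcp [0.6211 0.0143 0.4053] F [-0.3 -0.7  1.1] g 0.0
[[-0.143, 0.012, 0.99], [-0.99, -0.002, -0.143], [-0.0, -1.0, 0.012]]
-8.218309442622648 [ 0.    0.39  1.46 -0.    1.28  0.15]
bar [([269.0, 137.4], 0.81)]
stop []
grip_left [([128.0, 114.5], 0.7)]
grip_right [([141.4, 253.3], 0.98)]
holes [([267.5, 5.1], 0.46)]
```

View pics/w1.png

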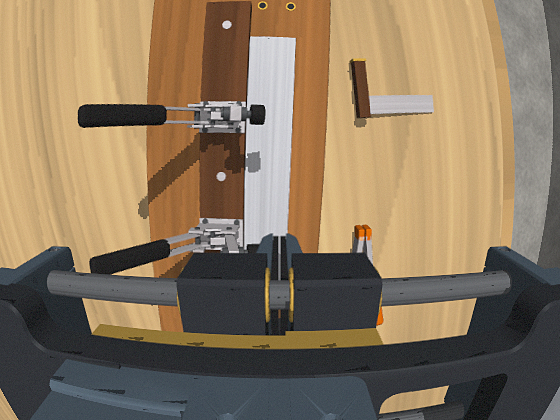

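```bash
cat > fit2.py <<'E'
from fit import *
W=[((262,5.5),(.002,.2,.018)),((290.5,6),(.034,.2,.018)),((226.5,24.5),(-.035,.185,.033)),((221,176),(-.035,0.,.033)),((250,120),(-.01,.065,.033)),((246,235),(-.01,-.055,.033))]
for u,X in W: print(atz('wrist',u,X[2]).round(4), F(np.load('p.npy'),X).round(4))
print('grips',tri('wrist',(128,114.5),'top',(238.1,270.3)),tri('wrist',(128,114.5),'scene',(302.7,164.1)))
def rr(p): return np.concatenate([(atz('wrist',u,X[2])-F(p,X))[:2]*1000 for u,X in W[:3]])
f=least_squares(rr,[.6,.038,-.18]);p=f.x;print(p.round(4),rr(p).round(1))
def inv(X,p=p): c,s=np.cos(p[2]),np.sin(p[2]);d=X[:2]-p[:2];return np.array([c*d[0]+s*d[1],-s*d[0]+c*d[1]])
for u in [(250,37),(296,39),(246,235),(288,235)]:
    X=atz('wrist',u,.03); print('bar',X.round(4),inv(X).round(4))
E
python3 fit2.py
```

```text
[0.6385 0.2364 0.018 ] [0.6394 0.2366 0.018 ]
[0.6707 0.2309 0.018 ] [0.6709 0.2309 0.018 ]
[0.5966 0.214  0.033 ] [0.6003 0.2285 0.033 ]
[0.5647 0.0461 0.033 ] [0.567  0.0466 0.033 ]
[0.6063 0.1015 0.033 ] [0.6033 0.106  0.033 ]
[ 0.5805 -0.0254  0.033 ] [ 0.5817 -0.012   0.033 ]
grips (array([0.50323599, 0.12722146, 0.11008097]), np.float64(0.004270164078449944)) (array([0.50541992, 0.12502574, 0.11401331]), np.float64(0.0012287097050925715))
[0.6368 0.0321 0.0095] [ 1.6  4.2  1.8 -1.5 -3.4 -2.7]
bar [0.6198 0.195  0.03  ] [-0.0154  0.1631]
bar [0.6691 0.1851 0.03  ] [0.0338 0.1526]
bar [ 0.5801 -0.0263  0.03  ] [-0.0572 -0.0579]
bar [ 0.6281 -0.0337  0.03  ] [-0.0093 -0.0657]
```

```bash
sed -i 's/W\[:3\]/[W[0],W[1],W[3]]/' fit2.py; sed -i '$a np.save("p.npy",p)' fit2.py; python3 fit2.py | tail -6
python3 - <<'E'
from fit import *
p=np.load('p.npy')
for a in [(.015,.205),(.015,.18),(.015,.151),(-.1116,-.065),(-.1116,.065),(.018,-.2)]: print(a,F(p,(*a,0)).round(4))
E
```

```text
grips (array([0.50323599, 0.12722146, 0.11008097]), np.float64(0.004270164078449944)) (array([0.50541992, 0.12502574, 0.11401331]), np.float64(0.0012287097050925715))
[ 0.5995  0.0402 -0.1875] [-0.2  0.1  0.5  0.6 -0.4 -0.7]
bar [0.6198 0.195  0.03  ] [-0.0088  0.1559]
bar [0.6691 0.1851 0.03  ] [0.0414 0.1553]
bar [ 0.5801 -0.0263  0.03  ] [-0.0066 -0.069 ]
bar [ 0.6281 -0.0337  0.03  ] [ 0.0419 -0.0672]
(0.015, 0.205) [0.6524 0.2388 0.    ]
(0.015, 0.18) [0.6478 0.2142 0.    ]
(0.015, 0.151) [0.6423 0.1858 0.    ]
(-0.1116, -0.065) [ 0.4777 -0.0029  0.    ]
(-0.1116, 0.065) [0.5019 0.1249 0.    ]
(0.018, -0.2) [ 0.5799 -0.1597  0.    ]
```

Request:
{"op": "servo_tool", "data": {"targets": [[0.5, 3.5, 0, 0, 0.14, -0.46, 0], [0.5, 3.5, 0, 0, 0, 0, 0], [0.5, 3.5, 0, 0, 0, 0, 0], [0.5, 3.5, 0, 0, 0, 0, 0], [0.5, 3.5, -1, 0, 0, 0, 0], [0.5, 3.5, -1, 0, 0, 0, 0], [0, 0, -3, 0, 0, 0, 0], [0, 0, -3, 0, 0, 0, 0], [0, 0, -3, 0, 0, 0, 0], [0, 0, 0, 0, 0, 0, 0]]}}

```text
t: 3.58
eef_pos: [0.6478, 0.2182, 0.2997]
eef_rot: [-1.092, 1.354, -1.368]
force: [-1.5, -1.0, -0.7]
gripper_width: -0.0
```

Run:
```python
from h import *
s,R=st(); print(np.degrees(np.arctan2(R[1,2],R[0,2])), s['qpos'].round(2))
cv2.imwrite('pics/w2.png',r.camera('wrist'))
```

```text
t 3.58 tcp [0.6478 0.2182 0.2997] F [-1.5 -1.  -0.7] g -0.0
[[-0.21, 0.012, 0.978], [-0.978, -0.0, -0.21], [-0.002, -1.0, 0.012]]
-12.122841083854818 [ 0.31  0.56  1.44 -0.    1.13  0.52]
```

View pics/w2.png

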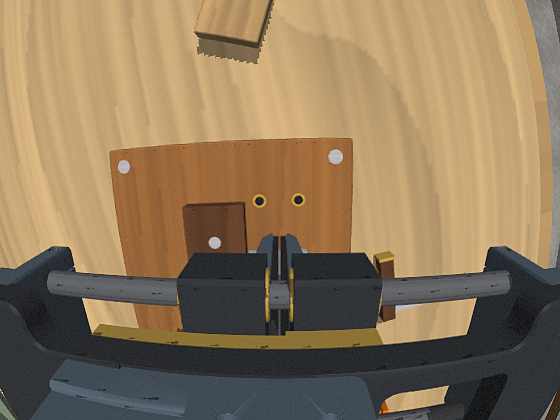

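Run:
```python
from fit import *
p=np.load('p.npy');
for u,X in [((259,200.5),(.002,.2,.018)),((298,200),(.034,.2,.018)),((246,203),(-.01,.2,.033)),((183,207),(-.06,.2,.033)),((352,139),(.08,.25,.018)),((110,152),(-.13,.25,.018))]: print(atz('wrist',u,X[2]).round(4),F(p,X).round(4))
```

```text
[0.6405 0.2385 0.018 ] [0.6387 0.2363 0.018 ]
[0.6724 0.2319 0.018 ] [0.6701 0.2304 0.018 ]
[0.6313 0.2417 0.033 ] [0.6269 0.2386 0.033 ]
[0.58   0.2498 0.033 ] [0.5778 0.2479 0.033 ]
[0.7269 0.2732 0.018 ] [0.7247 0.2709 0.018 ]
[0.5201 0.3114 0.018 ] [0.5183 0.3101 0.018 ]
```

Request:
{"op": "servo_tool", "data": {"targets": [[0.2, 0.6, -3, 0, 0, 0.3, 0], [0, 0, -2.5, 0, 0, 0, 0], [0, 0, -2, 0, 0, 0, 0], [0, 0, 0, 0, 0, 0, 0], [0, 0, 0, 0, 0, 0, 0]]}}

```text
t: 4.05
eef_pos: [0.6552, 0.2207, 0.2397]
eef_rot: [-1.077, 1.326, -1.357]
force: [1.0, -0.7, 1.2]
gripper_width: 0.0002
```

Run:
```python
from h import *
s,R=st(); print(np.degrees(np.arctan2(R[1,2],R[0,2])), (s['eef_pos']+R[:,1]*r.tip_extent).round(4))
```

```text
t 4.05 tcp [0.6552 0.2207 0.2397] F [ 1.  -0.7  1.2] g 0.0
[[-0.19, 0.037, 0.981], [-0.982, 0.008, -0.19], [-0.015, -0.999, 0.035]]
-10.983907108480832 [0.6622 0.2222 0.049 ]
```

Request:
{"op": "servo_tool", "data": {"targets": [[0, 0, 0, -0.09, 0.4, 0.1, 0], [0, 0, 0, 0, 0, 0, 0]]}}

```text
t: 4.22
eef_pos: [0.6565, 0.2198, 0.2451]
eef_rot: [-1.109, 1.339, -1.345]
force: [1.0, -0.4, -0.3]
gripper_width: 0.0002
```

```bash
cat > q.py <<'E'
from h import *
s,R=st(); print(np.degrees(np.arctan2(R[1,2],R[0,2])), (s['eef_pos']+R[:,1]*r.tip_extent).round(4))
E
python3 q.py
```

```text
t 4.22 tcp [0.6565 0.2198 0.2451] F [ 1.  -0.4 -0.3] g 0.0
[[-0.183, 0.008, 0.983], [-0.983, 0.002, -0.183], [-0.003, -1.0, 0.007]]
-10.556755337747283 [0.658  0.2202 0.0543]
```

Request:
{"op": "servo_tool", "data": {"targets": [[-0.4, 0.2, -1, 0, 0, 0, 0], [-0.1, 0.1, -1, 0, 0, 0, 0], [0, 0, -0.8, 0, 0, 0, 0], [0, 0, 0, 0, 0, 0, 0]]}}

```text
t: 4.55
eef_pos: [0.6527, 0.2226, 0.2219]
eef_rot: [-1.094, 1.333, -1.349]
force: [0.3, -0.8, -0.3]
gripper_width: 0.0005
```

```bash
python3 q.py;  python3 - <<'E'
from h import *
a=r.camera('scene');b=r.camera('top')
cv2.imwrite('pics/s3.png',cv2.resize(a[120:300,150:390],(800,600),interpolation=2))
cv2.imwrite('pics/t3.png',cv2.resize(b[160:340,160:400],(800,600),interpolation=2))
E
```

```text
t 4.55 tcp [0.6527 0.2226 0.2219] F [ 0.3 -0.8 -0.3] g 0.001
[[-0.185, 0.021, 0.982], [-0.983, 0.006, -0.185], [-0.01, -1.0, 0.02]]
-10.686913805417056 [0.6567 0.2237 0.0311]
```

View pics/s3.png

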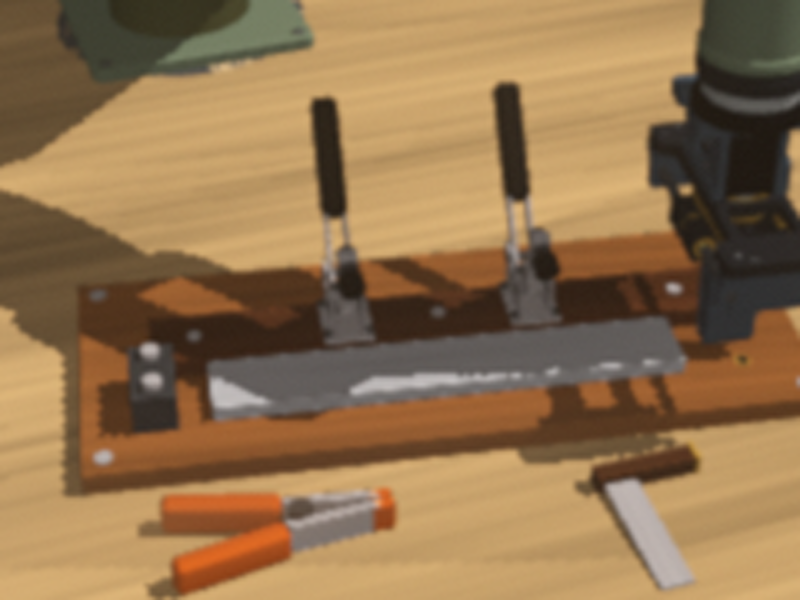

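Request:
{"op": "servo_tool", "data": {"targets": [[0, 0, -0.4, 0, 0.25, 0, 0], [0, 0, -0.4, 0, 0, 0, 0], [0, 0, 0, 0, 0, 0, 0]]}}

```text
t: 4.9
eef_pos: [0.6534, 0.223, 0.2146]
eef_rot: [-1.111, 1.349, -1.339]
force: [-0.8, 0.2, -0.6]
gripper_width: 0.0004
```

```bash
python3 q.py
```

```text
t 4.9 tcp [0.6534 0.223  0.2146] F [-0.8  0.2 -0.6] g 0.0
[[-0.185, -0.001, 0.983], [-0.983, 0.007, -0.185], [-0.007, -1.0, -0.002]]
-10.671269755606398 [0.6533 0.2243 0.0239]
```

Request:
{"op": "servo_tool", "data": {"targets": [[-0.1, -0.55, 0, 0, 0, 0, 0], [-0.1, -0.55, 0, 0, 0, 0, 0], [-0.1, -0.55, 0, 0, 0, 0, 0], [-0.1, -0.55, 0, 0, 0, 0, 0]]}}

```text
t: 5.23
eef_pos: [0.6494, 0.2008, 0.2141]
eef_rot: [-1.109, 1.349, -1.337]
force: [-0.0, 3.4, -2.4]
gripper_width: 0.0006
```

```bash
python3 q.py
```

```text
t 5.23 tcp [0.6494 0.2008 0.2141] F [-0.   3.4 -2.4] g 0.001
[[-0.185, 0.0, 0.983], [-0.983, 0.009, -0.185], [-0.009, -1.0, -0.001]]
-10.642764826575657 [0.6495 0.2025 0.0233]
```

Request:
{"op": "servo_tool", "data": {"targets": [[-0.1, -0.5, 0, 0, 0, 0, 0], [-0.1, -0.5, 0, 0, 0, 0, 0]]}}

```text
t: 5.4
eef_pos: [0.6472, 0.1898, 0.2142]
eef_rot: [-1.107, 1.35, -1.337]
force: [0.3, 2.7, -2.1]
gripper_width: 0.0005
```

```bash
python3 q.py;  python3 - <<'E'
from h import *
a=r.camera('scene');b=r.camera('top')
cv2.imwrite('pics/s4.png',cv2.resize(a[120:300,150:390],(800,600),interpolation=2))
cv2.imwrite('pics/t4.png',cv2.resize(b[160:340,160:400],(800,600),interpolation=2))
E
```

```text
t 5.4 tcp [0.6472 0.1898 0.2142] F [ 0.3  2.7 -2.1] g 0.0
[[-0.186, 0.001, 0.983], [-0.983, 0.011, -0.186], [-0.011, -1.0, -0.001]]
-10.692304482266 [0.6474 0.1918 0.0234]
```

View pics/s4.png

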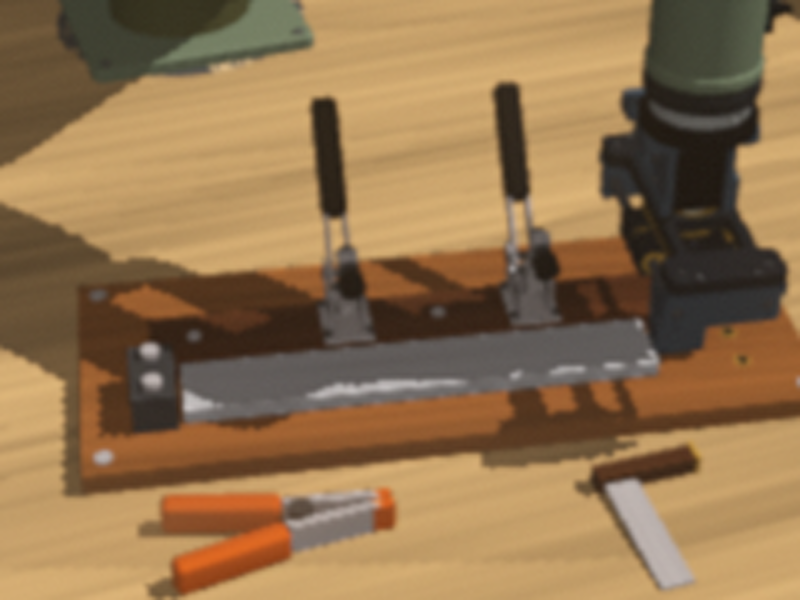

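View pics/t4.png

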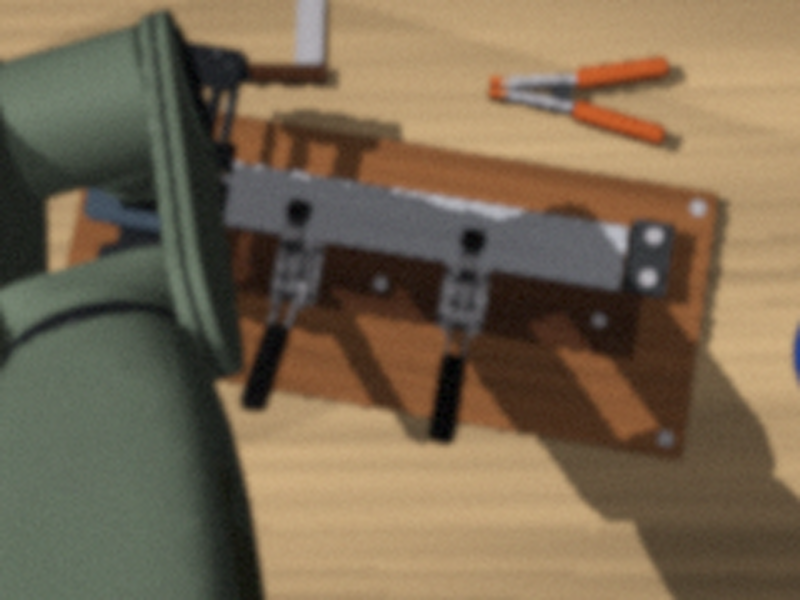

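Request:
{"op": "servo_tool", "data": {"targets": [[-0.05, -0.3, 0, 0, 0, 0, 0], [-0.05, -0.25, 0, 0, 0, 0, 0]]}}

```text
t: 5.67
eef_pos: [0.6466, 0.185, 0.2148]
eef_rot: [-1.101, 1.353, -1.336]
force: [0.9, 13.4, -2.4]
gripper_width: 0.0005
```

```bash
python3 q.py
```

```text
t 5.67 tcp [0.6466 0.185  0.2148] F [ 0.9 13.4 -2.4] g 0.001
[[-0.188, 0.003, 0.982], [-0.982, 0.015, -0.188], [-0.015, -1.0, 0.0]]
-10.841474510043309 [0.6473 0.1878 0.024 ]
```

Request:
{"op": "servo_tool", "data": {"targets": [[-0.05, -0.3, 0, 0, 0, 0, 0], [-0.05, -0.3, 0, 0, 0, 0, 0]]}}

```text
t: 5.83
eef_pos: [0.6464, 0.1828, 0.2155]
eef_rot: [-1.087, 1.357, -1.331]
force: [0.8, 9.1, -2.6]
gripper_width: 0.0007
```

```bash
python3 q.py
python3 - <<'E'
from h import *
b=r.camera('top');a=r.camera('scene')
cv2.imwrite('pics/t5.png',np.vstack([cv2.resize(b[215:265,215:375],(800,250),interpolation=2),cv2.resize(a[205:255,180:340],(800,250),interpolation=2)]))
E
```

```text
t 5.83 tcp [0.6464 0.1828 0.2155] F [ 0.8  9.1 -2.6] g 0.001
[[-0.191, 0.009, 0.982], [-0.981, 0.026, -0.191], [-0.028, -1.0, 0.003]]
-11.021252598831364 [0.648  0.1878 0.0248]
```

View pics/t5.png

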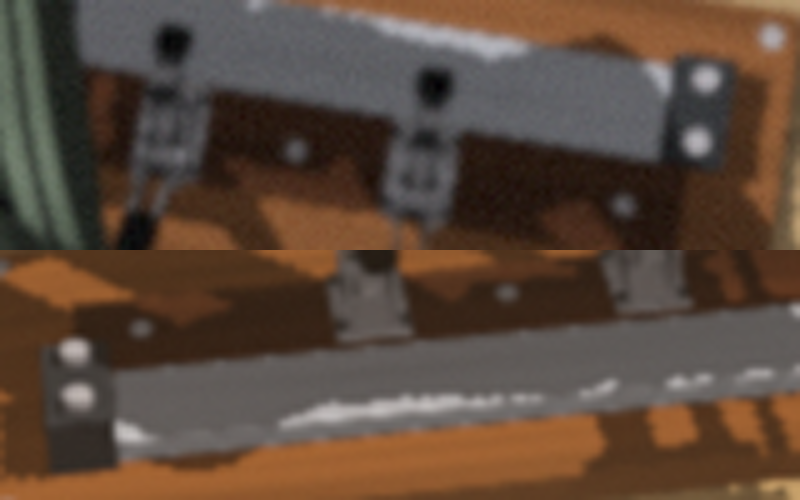

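Request:
{"op": "servo_tool", "data": {"targets": [[0.2, 1.2, 0, -0.3, 0.1, 0, 0], [0.2, 1.2, 0.5, 0, 0, 0, 0], [0, 0, 3.5, 0, 0, 0, 0], [0, 0, 4, 0, 0, 0, 0], [0, 0, 4, 0, 0, 0, 0], [0, 0, 4, 0, 0, 0, 0], [0, 0, 3, 0, 0, 0, 0], [-2.4, -2.9, 0, 0, 0, 0, 0], [-2.4, -2.9, 0, 0, 0, 0, 0], [-2.4, -2.9, 0, 0, 0, 0, 0], [-2.4, -2.9, 0, 0, 0, 0, 0], [-2.4, -2.9, 0, 0, 0, 0, 0], [-2.4, -2.9, 0, 0, 0, 0, 0], [-2.4, -2.9, 0, 0, 0, 0, 0], [0, 0, 0, 0, 0, 0, 0], [0, 0, 0, 0, 0, 0, 0]]}}

```text
t: 7.27
eef_pos: [0.4701, -0.0001, 0.4217]
eef_rot: [-1.115, 1.329, -1.349]
force: [0.2, -0.1, -0.6]
gripper_width: 0.0005
```

```bash
python3 q.py;  python3 - <<'E'
from h import *
cv2.imwrite('pics/w6.png',r.camera('wrist'))
E
```

```text
t 7.27 tcp [ 4.701e-01 -1.000e-04  4.217e-01] F [ 0.2 -0.1 -0.6] g 0.0
[[-0.179, 0.01, 0.984], [-0.984, -0.006, -0.179], [0.004, -1.0, 0.011]]
-10.290164131408826 [ 0.4721 -0.0013  0.2309]
```

View pics/w6.png

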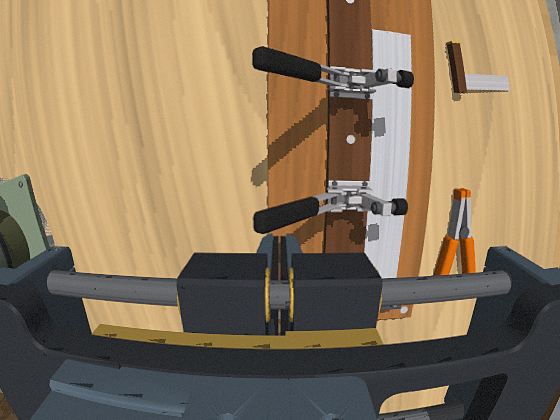

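Run:
```python
from h import *
g=r.boxes_of('wrist','grip_right');print(g[0]['uv'],g[0]['score'] if g else 0)
u=(286,214)
print(tri('wrist',u,'scene',(251.4,167)),tri('wrist',u,'top',(289.9,276.7)))
print(tri('wrist',(287,64),'scene',(302.7,164.1)))
```

```text
[293.1, 209.7] 0.88
(array([0.4817101 , 0.00202792, 0.11896602]), np.float64(0.008070285824629798)) (array([0.48404551, 0.00615413, 0.1478765 ]), np.float64(0.007314024301979471))
(array([0.50402151, 0.12839748, 0.11293035]), np.float64(0.00395217570097538))
```

Request:
{"op": "servo_tool", "data": {"targets": [[0.7, 0.1, -2, 0, 0.1, 0, 0], [0, 0, -2, 0, 0, 0, 0], [0, 0, -2, 0, 0, 0, 0], [0, 0, 0, 0, 0, 0, 0]]}}

```text
t: 7.7
eef_pos: [0.4821, 0.0051, 0.3615]
eef_rot: [-1.119, 1.326, -1.343]
force: [-1.2, 0.3, -0.7]
gripper_width: 0.0006
```

```bash
python3 q.py;  python3 - <<'E'
from h import *
a=r.camera('scene');b=r.camera('top')
cv2.imwrite('pics/s7.png',cv2.resize(a[100:280,150:390],(800,600),interpolation=2))
E
```

```text
t 7.7 tcp [0.4821 0.0051 0.3615] F [-1.2  0.3 -0.7] g 0.001
[[-0.172, 0.008, 0.985], [-0.985, -0.006, -0.172], [0.004, -1.0, 0.009]]
-9.89709021851852 [0.4837 0.004  0.1707]
```

View pics/s7.png

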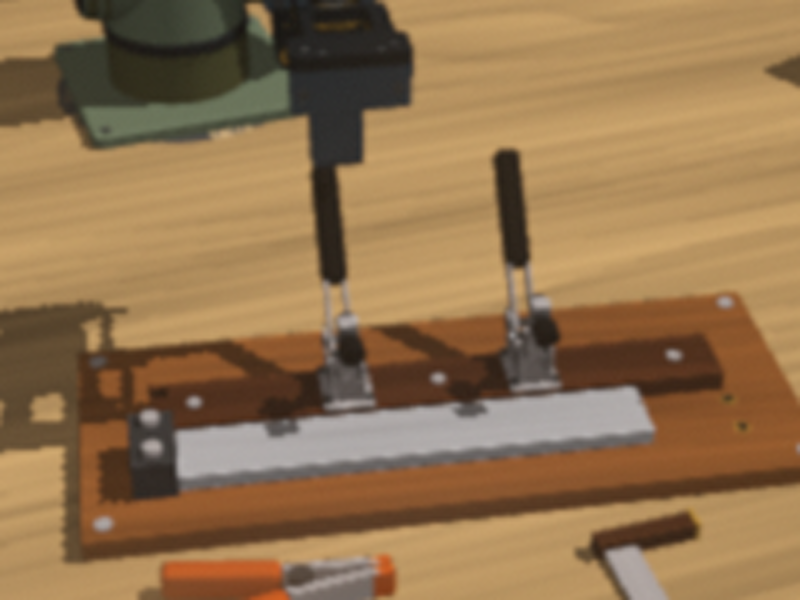

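Request:
{"op": "servo_tool", "data": {"targets": [[-0.4, -0.5, -1, 0, 0, 0, 0], [0, 0, -1, 0, 0, 0, 0], [0, 0, -1, 0, 0, 0, 0], [0, 0, -1, 0, 0, 0, 0]]}}

```text
t: 8.13
eef_pos: [0.4829, 0.0016, 0.3289]
eef_rot: [-1.105, 1.31, -1.349]
force: [-1.0, 0.4, -0.2]
gripper_width: 0.0005
```

```bash
python3 q.py;  python3 - <<'E'
from h import *
a=r.camera('scene');b=r.camera('top')
cv2.imwrite('pics/s8.png',cv2.resize(a[100:280,150:390],(800,600),interpolation=2))
E
```

```text
t 8.13 tcp [0.4829 0.0016 0.3289] F [-1.   0.4 -0.2] g 0.0
[[-0.169, 0.028, 0.985], [-0.986, -0.006, -0.169], [0.001, -1.0, 0.029]]
-9.751566897225016 [0.4883 0.0005 0.1382]
```

View pics/s8.png

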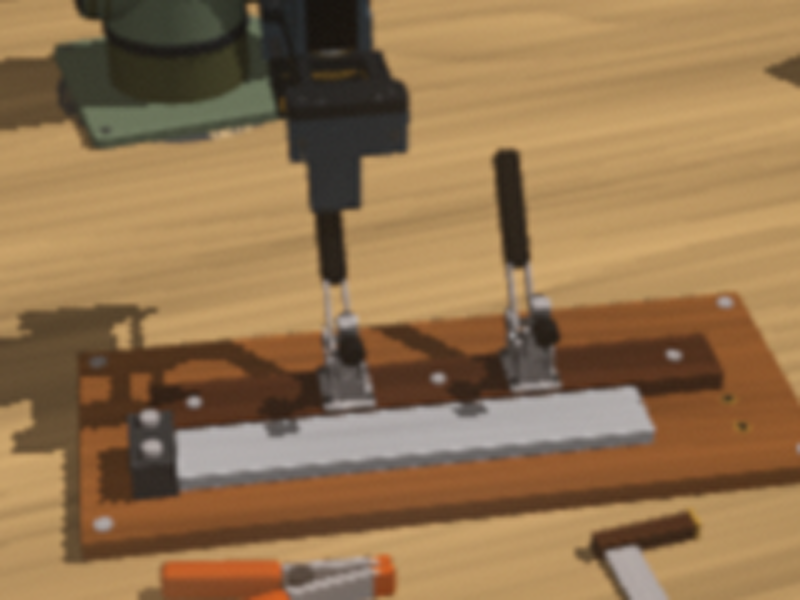

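Request:
{"op": "servo_tool", "data": {"targets": [[-0.4, 0, 0, 0, 0.35, 0, 0], [-0.1, 0, -0.8, 0, 0.1, 0, 0], [-0.1, 0, -0.8, 0, 0.1, 0, 0], [-0.1, 0, -0.8, 0, 0.1, 0, 0]]}}

```text
t: 8.57
eef_pos: [0.4779, 0.0021, 0.3061]
eef_rot: [-1.146, 1.347, -1.328]
force: [-0.9, 0.2, 2.1]
gripper_width: 0.0006
```

```bash
python3 q.py
```

```text
t 8.57 tcp [0.4779 0.0021 0.3061] F [-0.9  0.2  2.1] g 0.001
[[-0.169, -0.023, 0.985], [-0.986, -0.005, -0.169], [0.009, -1.0, -0.022]]
-9.724130441369702 [0.4735 0.001  0.1153]
```

Request:
{"op": "servo_tool", "data": {"targets": [[0, 0, -0.8, 0, -0.1, 0, 0], [0, 0, -0.8, 0, 0, 0, 0], [0, 0, -0.8, 0, 0, 0, 0], [0, 0, -0.6, 0, 0, 0, 0]]}}

```text
t: 8.9
eef_pos: [0.4774, 0.0023, 0.2732]
eef_rot: [-1.141, 1.342, -1.331]
force: [-1.0, 0.6, 3.3]
gripper_width: 0.0006
```

```bash
python3 q.py;  python3 - <<'E'
from h import *
a=r.camera('scene');b=r.camera('top')
cv2.imwrite('pics/s9.png',cv2.resize(a[100:280,150:390],(800,600),interpolation=2))
E
```

```text
t 8.9 tcp [0.4774 0.0023 0.2732] F [-1.   0.6  3.3] g 0.001
[[-0.169, -0.016, 0.986], [-0.986, -0.005, -0.169], [0.008, -1.0, -0.015]]
-9.72507916158139 [0.4743 0.0013 0.0824]
```

View pics/s9.png

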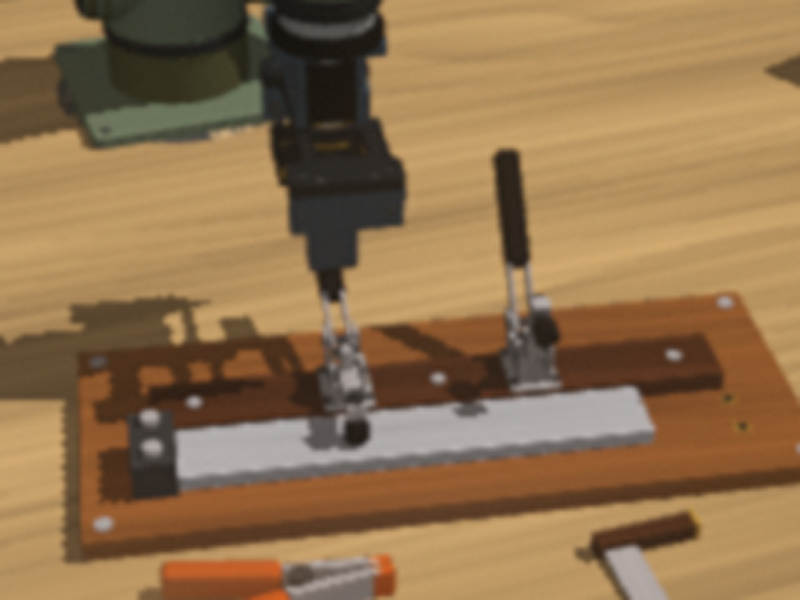

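Request:
{"op": "servo_tool", "data": {"targets": [[0, 0, -0.6, 0, 0, 0, 0], [0, 0, -0.5, 0, 0, 0, 0], [0, 0, -0.3, 0, 0, 0, 0]]}}

```text
t: 9.25
eef_pos: [0.4773, 0.0023, 0.2587]
eef_rot: [-1.142, 1.344, -1.33]
force: [-8.2, 1.0, 40.7]
gripper_width: 0.0002
```

```bash
python3 q.py
```

```text
t 9.25 tcp [0.4773 0.0023 0.2587] F [-8.2  1.  40.7] g 0.0
[[-0.169, -0.018, 0.985], [-0.986, -0.005, -0.169], [0.008, -1.0, -0.017]]
-9.733415313160407 [0.4739 0.0014 0.068 ]
```

Request:
{"op": "servo_tool", "data": {"targets": [[0, 0, 1, 0, -0.2, 0, 0], [0, 0, 2, 0, 0, 0, 0], [0, 0, 3.5, 0, 0, 0, 0], [0, 0, 3.5, 0, 0, 0, 0], [0, 0, 2, 0, 0, 0, 0], [0.4, 2, 1, 0, 0, 0, 0], [0.6, 3, 0, 0, 0, 0, 0], [0.6, 3, 0, 0, 0, 0, 0], [0.6, 3, 0, 0, 0, 0, 0], [0.2, 1.2, 0, 0, 0, 0, 0], [0, 0, 0, 0, 0, 0, 0]]}}

```text
t: 10.17
eef_pos: [0.502, 0.1278, 0.3948]
eef_rot: [-1.116, 1.326, -1.344]
force: [0.1, -0.8, -0.8]
gripper_width: 0.0004
```

```bash
python3 q.py;  python3 - <<'E'
from h import *
a=r.camera('scene');b=r.camera('top')
cv2.imwrite('pics/s10.png',cv2.resize(a[100:280,150:390],(800,600),interpolation=2))
E
```

```text
t 10.17 tcp [0.502  0.1278 0.3948] F [ 0.1 -0.8 -0.8] g 0.0
[[-0.173, 0.011, 0.985], [-0.985, -0.005, -0.173], [0.003, -1.0, 0.011]]
-9.978142108281356 [0.5041 0.127  0.204 ]
```

View pics/s10.png

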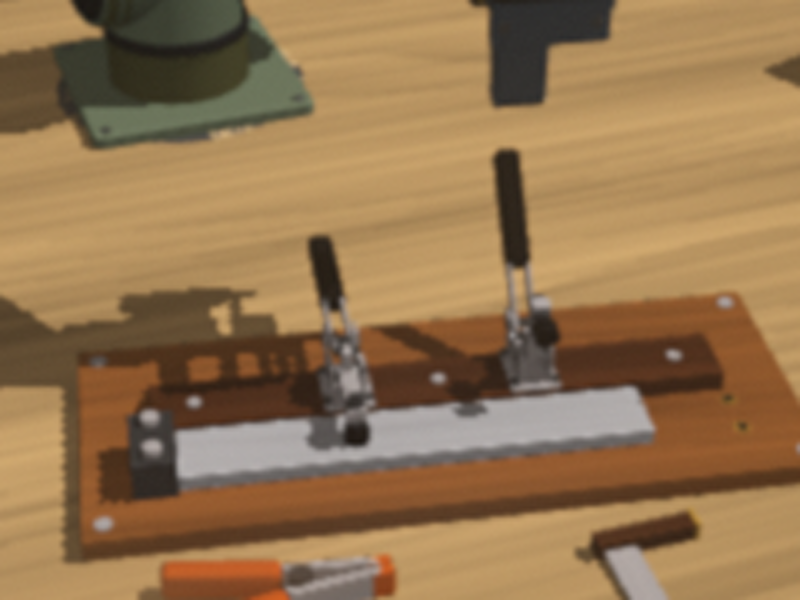

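Request:
{"op": "servo_tool", "data": {"targets": [[-0.2, 0, -1.5, 0, 0.1, 0, 0], [-0.1, 0, -1.5, 0, 0.1, 0, 0], [-0.1, 0, -1.5, 0, 0.1, 0, 0], [-0.1, 0, -1, 0, 0.1, 0, 0], [0, 0, -0.5, 0, 0, 0, 0]]}}

```text
t: 10.68
eef_pos: [0.4961, 0.1207, 0.334]
eef_rot: [-1.141, 1.352, -1.338]
force: [0.0, 0.0, 2.0]
gripper_width: 0.0004
```

```bash
python3 q.py;  python3 - <<'E'
from h import *
a=r.camera('scene');b=r.camera('top')
cv2.imwrite('pics/s11.png',cv2.resize(a[100:280,150:390],(800,600),interpolation=2))
E
```

```text
t 10.68 tcp [0.4961 0.1207 0.334 ] F [0. 0. 2.] g 0.0
[[-0.179, -0.022, 0.984], [-0.984, -0.008, -0.179], [0.011, -1.0, -0.02]]
-10.330909851242295 [0.492  0.1192 0.1432]
```

View pics/s11.png

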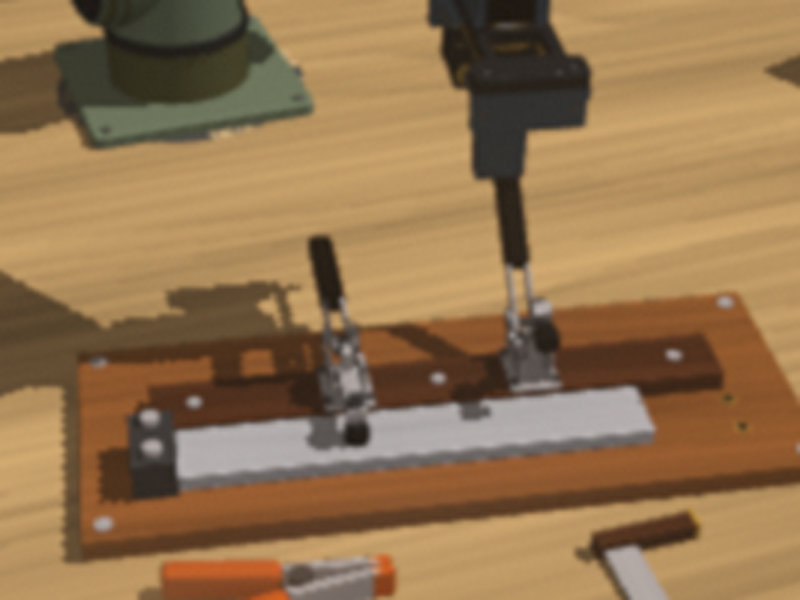

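Request:
{"op": "servo_tool", "data": {"targets": [[0, 0, 0.6, 0, -0.2, 0, 0], [0.4, 0.7, 0.3, 0, 0, 0, 0], [0, 0, 0, 0, 0, 0, 0]]}}

```text
t: 11.03
eef_pos: [0.501, 0.1275, 0.3456]
eef_rot: [-1.122, 1.338, -1.348]
force: [-0.1, 0.5, 0.4]
gripper_width: 0.0005
```

```bash
python3 q.py
```

```text
t 11.03 tcp [0.501  0.1275 0.3456] F [-0.1  0.5  0.4] g 0.0
[[-0.181, 0.0, 0.983], [-0.983, -0.007, -0.181], [0.007, -1.0, 0.001]]
-10.422518612051368 [0.501  0.1261 0.1548]
```

Tip at (0.501, 0.126, 0.155), right on the target line. Press down.

Request:
{"op": "servo_tool", "data": {"targets": [[0, 0, -0.8, 0, 0, 0, 0], [0, 0, -0.8, 0, 0, 0, 0], [0, 0, -0.8, 0, 0, 0, 0], [0, 0, -0.8, 0, 0, 0, 0]]}}

```text
t: 11.37
eef_pos: [0.502, 0.1285, 0.3146]
eef_rot: [-1.115, 1.332, -1.349]
force: [0.5, 0.6, 2.2]
gripper_width: 0.0001
```

```bash
python3 q.py
```

```text
t 11.37 tcp [0.502  0.1285 0.3146] F [0.5 0.6 2.2] g 0.0
[[-0.179, 0.009, 0.984], [-0.984, -0.005, -0.179], [0.004, -1.0, 0.01]]
-10.336058769165694 [0.5037 0.1274 0.1238]
```

Request:
{"op": "servo_tool", "data": {"targets": [[-0.1, 0, -0.8, 0, 0, 0, 0], [-0.1, 0, -0.8, 0, 0, 0, 0], [-0.1, 0, -0.8, 0, 0, 0, 0], [-0.1, 0, -0.8, 0, 0, 0, 0], [0, 0, -0.8, 0, 0, 0, 0]]}}

```text
t: 11.78
eef_pos: [0.4969, 0.1286, 0.2702]
eef_rot: [-1.117, 1.334, -1.348]
force: [-1.8, 0.2, 3.2]
gripper_width: 0.0007
```

```bash
python3 q.py;  python3 - <<'E'
from h import *
a=r.camera('scene');b=r.camera('top')
cv2.imwrite('pics/s12.png',cv2.resize(a[100:280,150:390],(800,600),interpolation=2))
E
```

```text
t 11.78 tcp [0.4969 0.1286 0.2702] F [-1.8  0.2  3.2] g 0.001
[[-0.18, 0.006, 0.984], [-0.984, -0.005, -0.18], [0.004, -1.0, 0.007]]
-10.353115385484925 [0.4982 0.1276 0.0794]
```

View pics/s12.png

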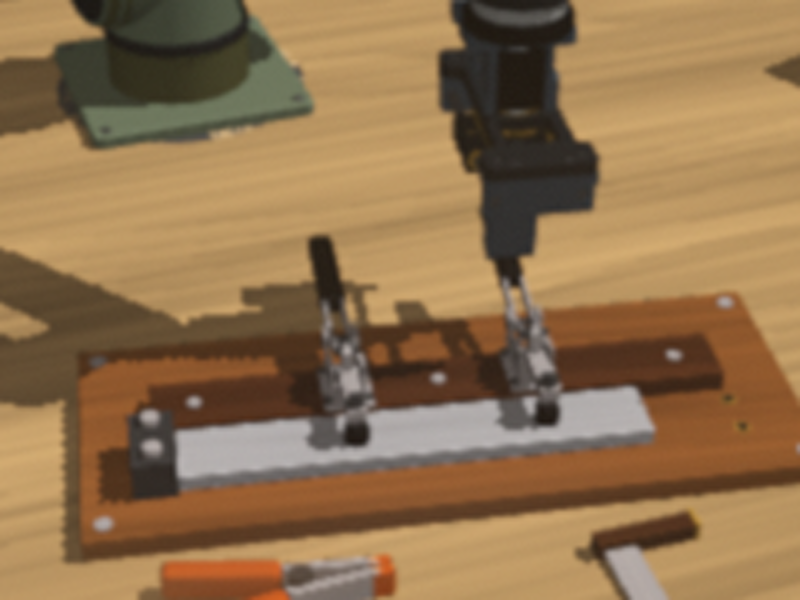

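Request:
{"op": "servo_tool", "data": {"targets": [[0, 0, -0.5, 0, 0, 0, 0], [0, 0, -0.4, 0, 0, 0, 0], [0, 0, -0.3, 0, 0, 0, 0]]}}

```text
t: 12.13
eef_pos: [0.497, 0.1286, 0.2587]
eef_rot: [-1.119, 1.335, -1.347]
force: [-9.8, -1.4, 44.1]
gripper_width: 0.0007
```

```bash
python3 q.py
```

```text
t 12.13 tcp [0.497  0.1286 0.2587] F [-9.8 -1.4 44.1] g 0.001
[[-0.18, 0.004, 0.984], [-0.984, -0.006, -0.18], [0.005, -1.0, 0.005]]
-10.359195347753255 [0.4979 0.1275 0.0679]
```

Hard stop reached (44 N, tip at 0.068). Lift clear and check.

Request:
{"op": "servo_tool", "data": {"targets": [[0, 0, 1, 0, 0, 0, 0], [0, 0, 2, 0, 0, 0, 0], [0, 0, 3.5, 0, 0, 0, 0], [0, 0, 4, 0, 0, 0, 0], [0, 0, 4, 0, 0, 0, 0], [-2, -2, 2, 0, 0, 0, 0], [-2, -2.5, 1, 0, 0, 0, 0], [-2, -2.5, 0, 0, 0, 0, 0], [-1, -2.5, 0, 0, 0, 0, 0], [0, 0, 0, 0, 0, 0, 0]]}}

```text
t: 12.97
eef_pos: [0.4247, 0.0306, 0.4412]
eef_rot: [-1.117, 1.322, -1.351]
force: [-0.4, 0.3, 0.1]
gripper_width: 0.0002
```

```bash
python3 q.py;  python3 - <<'E'
from h import *
from fit import F
a=r.camera('scene')
cv2.imwrite('pics/s13.png',cv2.resize(a[120:270,150:390],(800,500),interpolation=2))
for T in ['grip_left','grip_right','bar']: print(T,[(np.round(d['uv'],1),round(d['score'],2)) for d in r.boxes_of('scene',T)[:1]])
b=r.camera('top')
cv2.imwrite('pics/t13.png',cv2.resize(b[160:340,160:400],(800,600),interpolation=2))
cv2.imwrite('pics/w13.png',r.camera('wrist'))
p=(.601,.042,-.184)
for ang in (2,4.3,8):
  for sg in (1,-1):
    L=np.radians(ang); print(ang,sg,proj('scene',F(p,(-.057-.123*np.cos(L),.065*sg,.059+.123*np.sin(L)))).round(1),[((proj('scene',F(p,(-.057-.123*np.cos(L),.065*sg,.059+.123*np.sin(L))))-[150,120])*3.333).round(0)])
E
```

```text
t 12.97 tcp [0.4247 0.0306 0.4412] F [-0.4  0.3  0.1] g 0.0
[[-0.175, 0.013, 0.985], [-0.985, -0.011, -0.175], [0.008, -1.0, 0.015]]
-10.053608162948494 [0.4273 0.0286 0.2504]
grip_left [(array([299.8, 182.7]), 0.74)]
grip_right [(array([246.4, 186.1]), 0.47)]
bar [(array([269.8, 231.3]), 0.82)]
2 1 [296.3 167. ] [array([488., 157.])]
2 -1 [245.2 171.4] [array([317., 171.])]
4.3 1 [296.4 165.4] [array([488., 151.])]
4.3 -1 [245.2 169.7] [array([317., 166.])]
8 1 [296.6 162.8] [array([489., 143.])]
8 -1 [245.1 167.2] [array([317., 157.])]
```

View pics/s13.png

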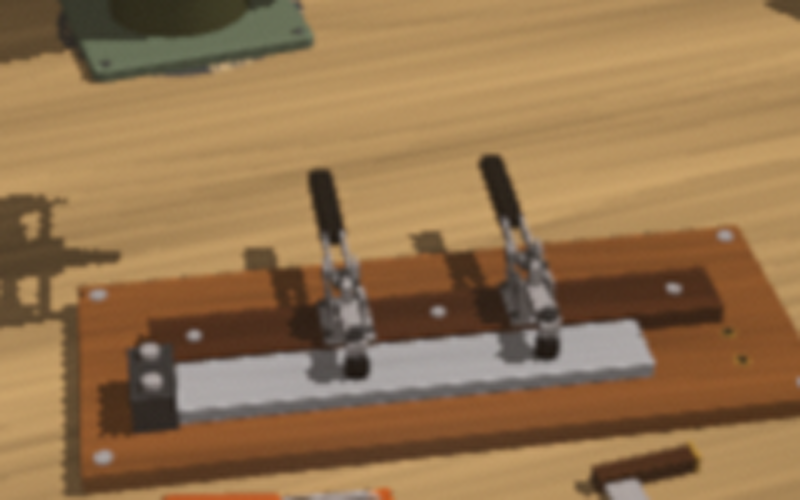

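View pics/w13.png

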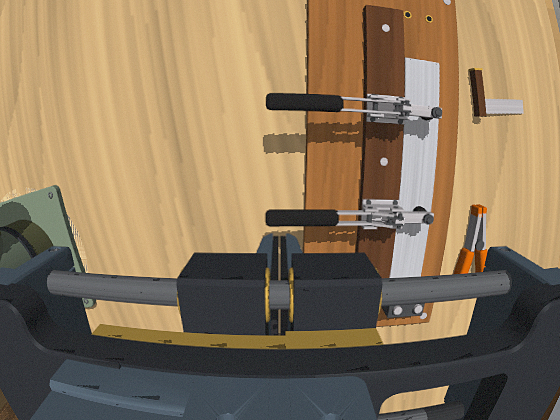

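View pics/t13.png

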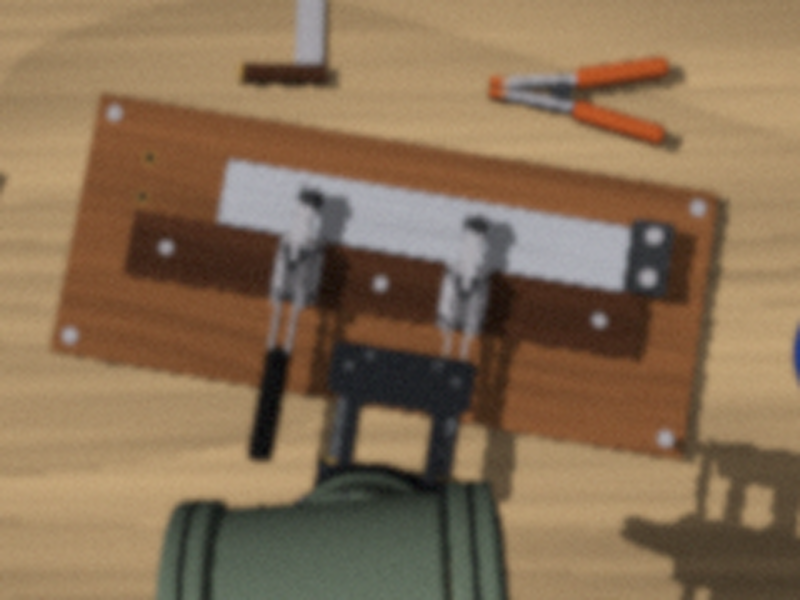

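```bash
python3 -c "
from plant import r
print(r.hand_in())"
```

```text
the job is handed in; nothing more can be done
None
```

The bar is butted against the right-hand end stop and both toggle clamps are pressed fully down, the right one (nearer the stop) first, then the left. I handed the job in at about 13 s with the hand lifted clear, well inside the 56 s limit.

- **Bar:** I pushed it by its left end with closed fingertips. The push force rose from about 3 N to 13 N, and on a further push the fingertip stayed put. My measurement puts the bar's left end within about 1 mm of its home position. The last pictures show it flat, along the rail and touching the stop.
- **Clamps:** Each handle took 2–3 N until the hard stop, where the force rose to 41 N on the right and 44 N on the left. Both times the fingertips were at 68 mm; the text gives 69 mm for the grip top when locked. Both jaw feet lie on the bar, and the handle ends appear where the fully-down angle predicts.
- **Bystanders:** The square and spring clamp look unmoved in the last pictures. The block and tape were not in the path, and I did not check them separately.

**What disagreed or went off:**
- My first two-camera fix of the fixture differed by about 7 mm, so I refined it with the wrist camera to within 2–3 mm.
- One of my rail-screw guesses was wrong, so I dropped it.
- On the first approach to the left grip the hand drifted about 7 mm sideways and touched the grip lightly (2 N). I backed off, re-centred and then pressed.

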